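Fit the leak alarm's battery and snap its cover shut

TASK

Lay the battery in the empty bay of the leak alarm, either way round, then swing the alarm's cover shut over it and press the cover's front edge down just until the catch snaps and the cover stays shut by itself. The cover is thin: press by feel, ease off as soon as it snaps, and never push it with more than 15 N. Leave the other things on the worktop as they are.

Things in the scene. Friction and masses are not known exactly. Their poses are not given: they have to be found in the camera images.
- alarm: leak alarm: low white plastic box fixed to the worktop, about 92 x 84 mm, cover hinged at the back, bay inside. Origin: centre of its underside. x points from the front edge to the hinge, y across to the left, z up. A flat collar round the bay (inner faces at x = +-38, y = +-36 mm, top 11 to 23 mm above the worktop) carries hinge, cover and catch
- bay (a point): middle of the bay floor, 18 mm above the worktop; axes as the alarm's. The battery lies on the floor along x, between end stops (faces at x = +-29 mm, 7 mm high, 24 mm wide) and two pairs of side rails (faces at y = +-9.5 mm, 5 mm high, 3 mm thick, |x| from 11 to 23 mm). A grey roller catch stands across the bay's front, x = -40 to -30 mm, 28 mm wide, its top 13 to 25 mm above the floor
- cover (a joint): cover's hinge angle, rad: 0 shut and snapped, 1.7 to 1.95 at the start, leaning back, 2.0 its end. Stiff, stays where left. White shell 88 x 84 mm, open beneath; shut, its top is 27.5 mm above the hinge axis and its front 90 mm before it. The roller catch touches near 0.10, resists with up to 7 to 10 N at the ridges, then eases and below 0.02 pulls the cover shut on a hard stop
- hinge (a point): nominal middle of the cover's hinge axis (along the alarm's y), 20 mm above the worktop. The true heights of hinge, cover and catch differ from nominal, all together, with the collar, by up to 6 mm either way and are not measured. At angle a, what lies (x, z) from this axis when shut stands at (x cos a + z sin a, -x sin a + z cos a)
- press (a point): nominal place to press the shut cover: on its top face at the four thumb ridges, 80 mm in front of the hinge axis, 47.5 mm above the worktop, give or take the unmeasured 6 mm: feel for it. Fixed to the alarm; it does not move with the cover. The cover bears less than 15 N
- battery_mid (a point): centre of the loose round battery, 50 mm long, 15 to 17 mm thick, about 23 g, lying on the worktop, centre 8.5 mm up; its length runs along this point's y axis
- spool_mid (a point): bystander: middle of a standing thread reel, 28 mm wide, 36 mm high
- peg_a_mid (a point): bystander: middle of a wooden clothes peg 72 x 15 x 12 mm, lying along its y axis
- peg_b_mid (a point): bystander: middle of another such wooden clothes peg
- cup_mid (a point): bystander: middle of a dosing cup, 63 mm wide, 49 mm high

How it is judged (in metres and radians):
On the way, in this order (a step that is already met when the one before it is completed fails the run):
1. the battery lies released in the bay while the cover is still open (horizontal distance between battery_mid and bay below 0.008 m and z of battery_mid in the frame of bay below 0.011 m and angle between the y axis of battery_mid and the x axis of bay, either way round below 0.15 rad and value of joint cover above 0.5 rad and contact force between battery and the fingers below 0.05 N), for 0.2 s.
2. the cover is snapped shut (value of joint cover below 0.012 rad), for 0.2 s.
At the end, for the whole second after the job is handed in: The cover stays snapped shut by itself (within 0.012 rad of its stop) with the battery lying down in the bay: centre within 8 mm of the bay's middle and not more than 11 mm above its floor, along the bay within 0.15 rad (value of joint cover below 0.012 rad and horizontal distance between battery_mid and bay below 0.008 m and z of battery_mid in the frame of bay below 0.011 m and angle between the y axis of battery_mid and the x axis of bay, either way round below 0.15 rad); the robot touches nothing.
It fails at once if the cover is pressed or pushed with more than 15 N (contact force between cover and the fingers above 15 N or contact force between cover and the arm above 15 N).
It fails at once if a bystander (reel, peg, cup) is moved by more than 20 mm (distance of any of spool_mid, peg_a_mid, peg_b_mid, cup_mid from where it was at the start of the episode above 0.02 m).
It also fails if it takes over 61 s, if anything falls off the work surface, if the arm or the gripper's body presses on something with over 40 N, if the wrist force passes 120 N, or if a joint passes its speed limit or range.

ROBOT

A 6-joint arm with a two-finger parallel gripper is mounted at the origin on a cart in front of the work surface, level with it; the furniture and walls round the work are solid. World frame = base frame: x ahead of the robot, y to its left, z up, the work surface at z = 0. Lengths are in mm, angles in rad, forces in N, time in s.
With the tool pointing down it reaches from about 375 to 925 mm from the base axis. Payload 5.7 kg.
Tool frame: the origin (TCP) lies midway between the tips of the shut fingers; the grasp point (between the pads) lies 19 mm behind it; x points along the fingers, y is the direction in which the jaws open and shut, and the axes are right-handed (so a half turn about x gives the same grasp; the last joint's range is limited). The gripper opens to 85 mm and grips with 20 to 120 N. Pads are 22 mm wide; open, the fingers measure 114 mm over their backs; the gripper's body (76 mm by 85 mm) begins 54 mm behind the grasp point. The pads swing forward as they close: fully open they stand 13 mm farther back than shut.
Start: joints at [0.987, 0.359, 1.51, -0, 1.272, -0.115], TCP at [271.078, 535.238, 231.267] pointing down, gripper open.
Joint ranges: [-2.97, 2.97], [-1.01, 2.36], [0.21, 2.38], [-0.96, 4.11], [0.2, 2.71], [-2.98, 2.98]. Speed limits (rad/s): [2.39, 2.39, 3.14, 3.14, 3.14, 3.14].

INTERFACE

Orientations are given as a unit quaternion [x, y, z, w].
In Python, from cell import * gives the robot as it stands. The module is installed in compiled form; this text tells all that it offers.
- The arm moves only by the tool move_arm, never from a script. Its argument "commands" is text: rows parted by semicolons, each of 7 numbers parted by spaces: the shift along the tool's x, y, z in mm, then the turn, a rotation vector about the tool's x, y, z in degrees, then the opening, from 0 (shut) to 1 (fully open). In form: x y z rx ry rz gripper; .... A call has 1 to 10 rows; each row shifts and turns the commanded pose from where the row before left it, along the tool's axes as they then stand; what a row does not reach is not made up. A row lasts 1/12 s, in which the tool goes at most 41.7 mm and 7.16 degrees, less where a joint would pass 70% of its speed; a pose out of reach is approached as far as the arm can. A call with a gripper value outside its range is refused whole. The fingers move at their own pace and stop on an object; "newtons" is the grip in N (left out, the last holds). Time passes only in rows, so rows that do not move let the fingers close. It gives the time, the measured TCP pose, the force and the opening at its end, in the units of the state.
- get_obs(): the state, without advancing time (a new reading comes with each control period).
- capture(name): name is "scene" or "top" or "wrist"; returns a dict with "img" (420x560x3 uint8, red, green, blue), "fov_y" (degrees; the focal length in pixels is half the picture's height over the tangent of half this angle, whatever the lens; pixels are square), "cx", "cy" (the principal point, pixels), "D" ([k1, k2, p1, p2, k3] as OpenCV has them; the pictures are not rectified), "T" (4x4, takes a point from camera to world coordinates); the wrist camera has in their place "mount" (4x4, takes a point from camera to tool coordinates, whose origin is the TCP and whose axes are the tool frame's). Camera axes: x right, y down, z forward; pixel columns grow to the right and rows downward; lengths in mm; the calibration is good to about 2 mm. A picture is of the moment at which its call begins: read the wrist's pose just before it. There is no depth.
- finish_job(): hands the job in, once; it reports no verdict.
The state is a dict: "time_s": time; "qpos": joint angles; "dq": joint speeds; "joint_efforts": joint torques, N m; "eef_pos": TCP position; "eef_rot": TCP orientation; "wrist_force": force on the tool from outside, world axes, zero at the start; "wrist_torque": the same for the moment, N m; "width": opening from 0.0 (shut) to 1.0 (fully open).
Only numpy, scipy, OpenCV 4.12 (cv2) and the standard library are available. Lean on these libraries where they do the work, as an engineer would, in place of code of your own. Each camera call takes 0.05 s, during which the arm holds its last target.

## Working session

There is one attempt and no reset: what is moved stays moved. The work goes in short steps, Python scripts to look and compute and a tool call to move; the robot and the scene stay as the last step left them, time stands still between calls to the robot, and variables do not carry over. Pictures are saved under pics/ and viewed, and the job is handed in when it is done.

Besides the shell and the picture viewer there is one more tool, called after "Request:" as name(argument=value, ...) on one line, values as JSON. move_arm: Moves the arm, as the interface text tells. Its arguments: {"type":"object","properties":{"commands":{"type":"string"},"newtons":{"type":"number"}},"required":["commands"]}

```bash
mkdir -p pics; cat > h.py <<'E'
from cell import *
import numpy as np, cv2
from scipy.spatial.transform import Rotation as R
def snap(n,f):
    o=get_obs();c=capture(n)
    if 'mount' in c:
        T=np.eye(4);T[:3,:3]=R.from_quat(o['eef_rot']).as_matrix();T[:3,3]=o['eef_pos'];c['T']=T@c['mount']
    cv2.imwrite('pics/'+f+'.png',c['img'][:,:,::-1]);np.savez('pics/'+f+'.npz',**{k:np.array(v) for k,v in c.items()})
    return c
def load(f): return {k:v for k,v in np.load('pics/'+f+'.npz').items()}
def K(c):
    f=c['img'].shape[0]/2/np.tan(np.radians(float(c['fov_y']))/2)
    return np.array([[f,0,float(c['cx'])],[0,f,float(c['cy'])],[0,0,1]])
def pix2w(c,uv,z):
    p=cv2.undistortPoints(np.array(uv,float).reshape(-1,1,2),K(c),np.array(c['D'],float)).reshape(-1,2)
    d=np.c_[p,np.ones(len(p))]@c['T'][:3,:3].T;o=c['T'][:3,3]
    return o+d*((z-o[2])/d[:,2])[:,None]
def w2pix(c,P):
    Ti=np.linalg.inv(c['T']);r=cv2.Rodrigues(Ti[:3,:3])[0]
    return cv2.projectPoints(np.array(P,float).reshape(-1,1,3),r,Ti[:3,3],K(c),np.array(c['D'],float))[0].reshape(-1,2)
def crop(f,x0,y0,x1,y1,s,out):
    i=cv2.imread('pics/'+f+'.png')[y0:y1,x0:x1]
    cv2.imwrite('pics/'+out+'.png',cv2.resize(i,None,fx=s,fy=s,interpolation=cv2.INTER_CUBIC))
E
python3 - <<'E'
from h import *
for n in ['scene','top','wrist']:
    c=snap(n,n+'0');print(n,c['T'].round(2).tolist(),c['fov_y'],c['D'])
o=get_obs();print(o)
E
```

```text
scene [[0.48, -0.69, 0.54, -119.71], [-0.88, -0.38, 0.3, -397.85], [0.0, -0.62, -0.79, 1043.43], [0.0, 0.0, 0.0, 1.0]] 45.07461350917064 [-0.07424739  0.          0.          0.          0.        ]
top [[-0.02, -0.99, 0.1, 431.23], [-1.0, 0.02, 0.02, -30.64], [-0.02, -0.1, -0.99, 1244.69], [0.0, 0.0, 0.0, 1.0]] 46.73013456008583 [-0.17347111  0.          0.          0.          0.        ]
wrist [[0.45, 0.85, 0.27, 200.25], [0.89, -0.43, -0.14, 571.37], [-0.0, 0.31, -0.95, 373.77], [0.0, 0.0, 0.0, 1.0]] 69.50943906940759 [-0.02225471  0.          0.          0.          0.        ]
{'time_s': 0.15, 'qpos': array([ 9.86893672e-01,  3.59328111e-01,  1.51120441e+00, -5.71200372e-05,
        1.27251661e+00, -1.15098845e-01]), 'dq': array([ 0.00019555, -0.00147617, -0.00246373,  0.00102869,  0.00014583,
       -0.0009346 ]), 'joint_efforts': array([ 1.04900378e-04, -5.28025460e+01, -2.78930569e+01, -1.38052005e-04,
        8.13106861e-03, -1.50647179e-05]), 'eef_pos': array([270.81463996, 534.79687131, 230.64567734]), 'eef_rot': array([ 0.16373728,  0.68792923, -0.16471812,  0.68761284]), 'wrist_force': array([ 0.18218014, -0.61602881,  0.2032758 ]), 'wrist_torque': array([ 0.05733819, -0.02886424, -0.02705543]), 'width': 1.0014763285673958}
```

View pics/scene0.png

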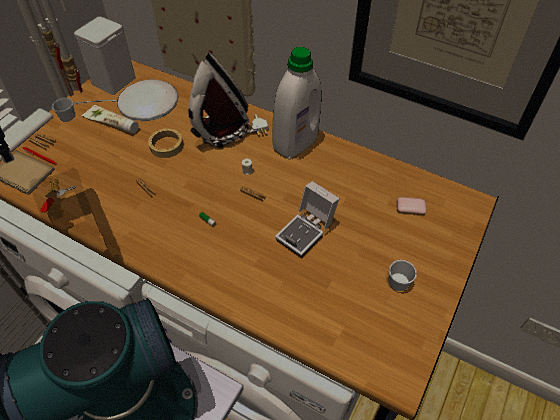

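View pics/top0.png

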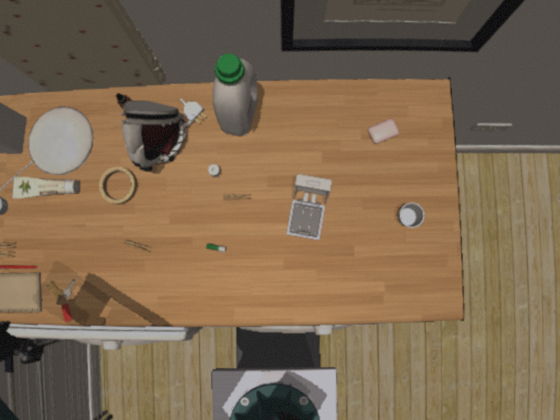

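View pics/wrist0.png

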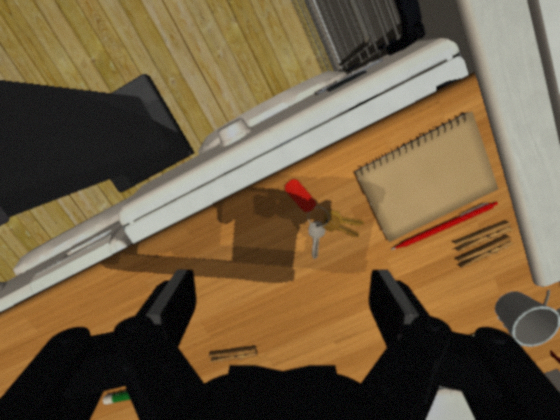

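Top view: battery (green/white) near (216,248), alarm near (307,213) with its cover leaning back at (313,184), reel (213,170), pegs (237,197) and (138,245), cup (411,215). I'll enlarge next.

```bash
python3 - <<'E'
from h import *
crop('top0',190,160,350,260,5,'c1');crop('scene0',180,170,350,270,4.7,'c2')
c=load('top0')
print(pix2w(c,[[216,248],[213,170]],8.5).round(1), pix2w(c,[[307,219]],18).round(1))
print(K(c))
E
```

```text
[[462.4 139.1   8.5]
 [664.3 145.6   8.5]] [[531.2 -93.9  18. ]]
[[486.09426692   0.         274.06421969]
 [  0.         486.09426692 210.91185879]
 [  0.           0.           1.        ]]
```

View pics/c1.png

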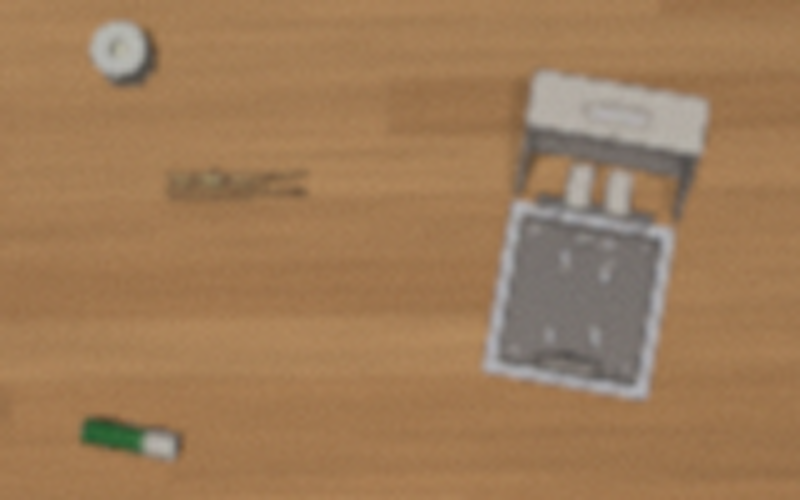

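View pics/c2.png

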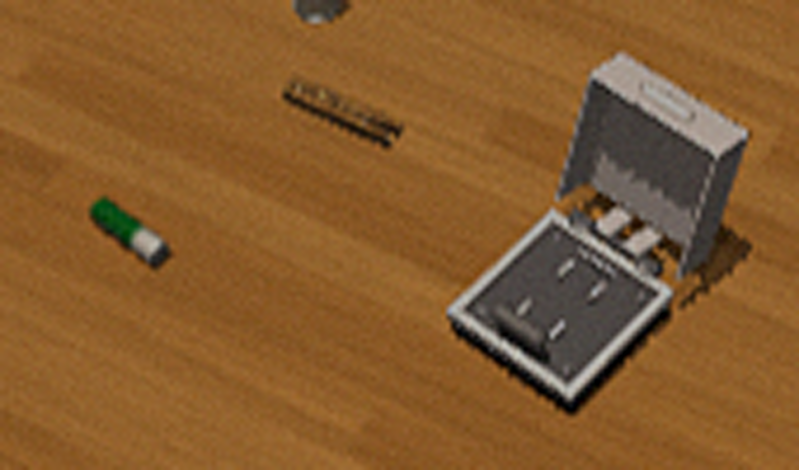

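```bash
cat >> h.py <<'E'
def rows(target,yaw,n=None):
    """tool-down; yaw = world angle (deg) of tool y. returns turn about tool x, and shift in tool axes after the turn"""
    o=get_obs();M=R.from_quat(o['eef_rot']).as_matrix()
    cur=np.degrees(np.arctan2(M[1,1],M[0,1]))
    yv=np.array([np.cos(np.radians(yaw)),np.sin(np.radians(yaw)),0]);xv=np.array([0,0,-1.]);T=np.c_[xv,yv,np.cross(xv,yv)]
    rv=np.degrees((R.from_matrix(M).inv()*R.from_matrix(T)).as_rotvec())
    d=np.array(target)-o['eef_pos']
    print('cur yaw',cur,'turn',rv.round(2),'shift before turn',(M.T@d).round(1),'after',(T.T@d).round(1),'t',o['time_s'])
E
python3 - <<'E'
from h import *
print(R.from_quat(get_obs()['eef_rot']).as_matrix().round(3))
rows([430,139,230],-8); rows([430,139,230],172); 
c=load('top0')
u=np.array([[82,430],[180,443],[487,372],[648,395],[517,205],[678,230]])/5+[190,160]
print(pix2w(c,u[:2],8.5),pix2w(c,u[2:],17+3))
E
```

```text
[[-0.001  0.452  0.892]
 [-0.001  0.892 -0.452]
 [-1.    -0.001 -0.   ]]
cur yaw 63.14048901243134 turn [7.114e+01 5.000e-02 8.000e-02] shift before turn [   1.  -281.2  320.8] after [  0.6 212.7 369.8] t 0.15
cur yaw 63.14048901243134 turn [-1.0886e+02 -8.0000e-02  5.0000e-02] shift before turn [   1.  -281.2  320.8] after [   0.6 -212.7 -369.8] t 0.15
[[467.93886055 163.79302343   8.5       ]
 [460.49011141 113.49311891   8.5       ]] [[ 493.11702904  -43.45979443   20.        ]
 [ 479.82858346 -124.32424433   20.        ]
 [ 577.53432778  -60.49815115   20.        ]
 [ 563.09415705 -141.84934651   20.        ]]
```

Request:
move_arm(commands="0 -24 31 0 0 0 1;0 -24 31 0 0 0 1;0 -24 31 0 0 0 1;0 -24 31 0 0 0 1;0 -24 31 0 0 0 1;0 -24 31 0 0 0 1;0 -24 31 0 0 0 1;0 -24 31 0 0 0 1;0 -24 31 0 0 0 1;0 -24 31 0 0 0 1", newtons=25)

```text
time_s: 0.98
eef_pos: [439.4, 179.2, 231.3]
eef_rot: [0.164, 0.688, -0.164, 0.688]
wrist_force: [1.1, 0.5, 0.7]
width: 0.999
```

Request:
move_arm(commands="6 -24 30 7 0 0 0.7;6 0 0 7 0 0 0.5;6 0 0 7 0 0 0.5;6 0 0 7 0 0 0.5;6 0 0 7 0 0 0.5;6 0 0 7 0 0 0.5;6 0 0 7 0 0 0.5;6 0 0 7 0 0 0.5;6 0 0 7 0 0 0.5;6 0 0 7 0 0 0.5")

```text
time_s: 1.82
eef_pos: [454.9, 146.0, 170.8]
eef_rot: [-0.53, -0.468, 0.531, -0.468]
wrist_force: [-0.0, -0.3, 0.5]
width: 0.502
```

```bash
python3 - <<'E'
from h import *
snap('wrist','w1');o=get_obs();print(o['eef_pos'],o['width'],o['time_s'],o['wrist_force'])
rows([464.2,138.6,150],-8)
print(w2pix(load('w1'),[[468,164,8.5],[460.5,113.5,8.5],[464.2,138.6,8.5]]))
E
```

```text
[454.19944031 145.92241957 169.84681795] 0.49976084899124484 1.8667 [-1.40627539 -0.18728175 -0.11655153]
cur yaw -7.625636909717599 turn [0.37 0.04 0.12] shift before turn [19.8 10.9  5.9] after [19.8 10.9  5.9] t 1.8667
[[292.65840985 176.79947361]
 [291.08220572 223.72998728]
 [291.82116268 200.98636128]]
```

View pics/w1.png

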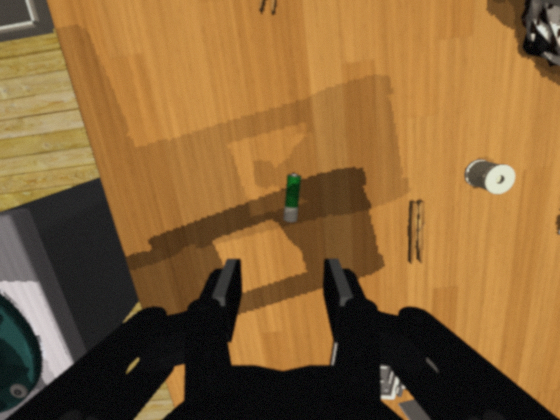

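The wrist view shows the battery from about (293,174) to (291,222), matching the top camera's prediction within 2 px. I'll refine it in a crop.

```bash
python3 - <<'E'
from h import *
crop('w1',260,160,330,235,8,'w1c')
E
```

```text
(no output)
```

View pics/w1c.png

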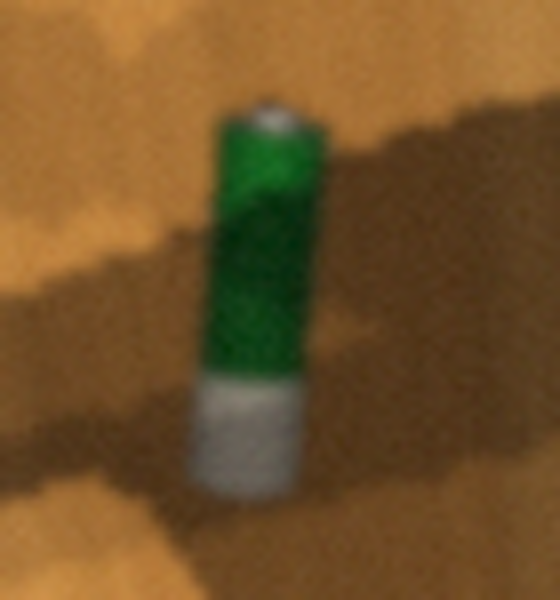

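```bash
python3 - <<'E'
from h import *
c=load('w1')
P=pix2w(c,np.array([[272,112],[246,492]])/8+[260,160],8.5);print(P)
d=P[0]-P[1];print(np.linalg.norm(d),np.degrees(np.arctan2(d[1],d[0])),P.mean(0))
m=P.mean(0);a=np.degrees(np.arctan2(d[1],d[0]))-90
rows([m[0],m[1],60],a)
E
```

```text
[[469.68696276 166.70193212   8.5       ]
 [460.44050839 116.06980414   8.5       ]]
51.46949875550279 79.65067252755871 [465.06373558 141.38586813   8.5       ]
cur yaw -7.625636909717599 turn [2.72 0.04 0.12] shift before turn [109.8  11.6   3. ] after [109.8  11.5   2.5] t 1.8667
```

Request:
move_arm(commands="20 5 1.5 1.7 0 0 0.5;20 6 2 0 0 0 0.5;20 0 0 0 0 0 0.45;20 0 0 0 0 0 0.4;20 0 0 0 0 0 0.4;20 0 0 0 0 0 0.4;15 0 0 0 0 0 0.4;10 0 0 0 0 0 0.4;7 0 0 0 0 0 0.4;0 0 0 0 0 0 0.4")

```text
time_s: 2.7
eef_pos: [464.9, 141.0, 18.3]
eef_rot: [-0.535, -0.462, 0.536, -0.461]
wrist_force: [0.1, 0.6, -1.2]
width: 0.403
```

```bash
python3 - <<'E'
from h import *
snap('wrist','w2');o=get_obs();print(o['eef_pos'],o['width'],o['time_s'],o['wrist_force'])
rows([464.7,140,2],-9.4)
E
```

```text
[465.38390141 141.10562167  19.08065625] 0.3994869834881733 2.75 [-0.67759706  0.18076164  0.1245993 ]
cur yaw -8.508979976692189 turn [0.89 0.02 0.05] shift before turn [17.1 -0.5  1.2] after [17.1 -0.5  1.2] t 2.75
```

View pics/w2.png

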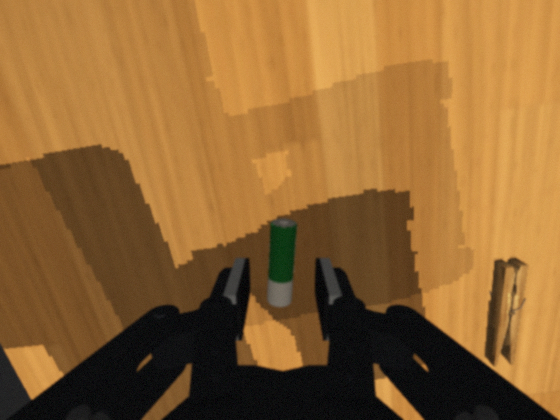

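```bash
python3 - <<'E'
from h import *
c=load('w2')
P=pix2w(c,[[284.5,222],[279.5,300]],8.5);print(P)
d=P[0]-P[1];print(np.linalg.norm(d),np.degrees(np.arctan2(d[1],d[0])),P.mean(0))
o=get_obs();M=R.from_quat(o['eef_rot']).as_matrix();print(M.T@(P.mean(0)-o['eef_pos']))
E
```

```text
[[469.94257578 165.64759463   8.5       ]
 [459.99876685 117.86946893   8.5       ]]
48.80193266288464 78.24316713524108 [464.97067131 141.75853178   8.5       ]
[10.58085119 -0.49674429 -0.58836252]
```

The battery runs from (284,222) to (280,300), centred between the fingers. I'll turn 2° more, go down and close.

Request:
move_arm(commands="8 -0.5 -0.5 2 0 0 0.4;5 0 0 0 0 0 0.4;3 0 0 0 0 0 0.4;0 0 0 0 0 0 0;0 0 0 0 0 0 0;0 0 0 0 0 0 0;0 0 0 0 0 0 0;0 0 0 0 0 0 0")

```text
time_s: 3.42
eef_pos: [465.4, 141.7, 3.6]
eef_rot: [0.544, 0.452, -0.544, 0.452]
wrist_force: [0.4, 0.4, 1.5]
width: 0.184
```

Request:
move_arm(commands="-10 0 0 0 0 0 0;-20 0 0 0 0 0 0;-30 0 0 0 0 0 0;-30 0 0 0 0 0 0;-30 0 0 0 0 0 0;-20 0 0 0 0 0 0;0 0 0 0 0 0 0")

```text
time_s: 4.0
eef_pos: [468.1, 142.3, 148.2]
eef_rot: [0.546, 0.45, -0.541, 0.453]
wrist_force: [0.4, -0.4, -0.8]
width: 0.183
```

```bash
python3 - <<'E'
from h import *
snap('wrist','w3');o=get_obs();print(o['eef_pos'],o['width'],o['time_s'],o['wrist_force'])
rows([500,-90,140],79.5)
E
```

```text
[466.97580601 142.00792997 146.17251767] 0.186151205332377 4.05 [ 0.76151489  0.12668621 -1.27872068]
cur yaw -10.554604278700484 turn [-90.05   0.17  -0.33] shift before turn [  6.2  74.9 222. ] after [   6.2 -222.1   74.8] t 4.05
```

View pics/w3.png

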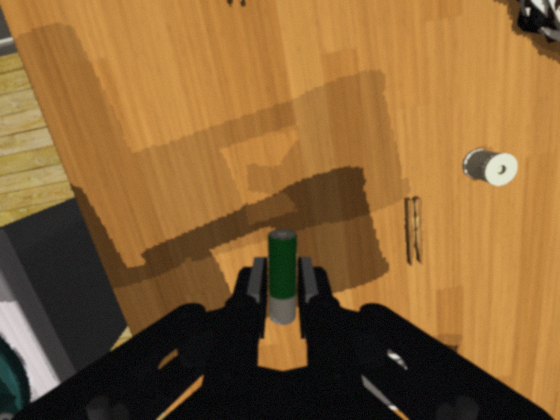

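```bash
python3 - <<'E'
from h import *
rows([450,-80,165],79.5)
E
```

```text
cur yaw -10.554604278700484 turn [-90.05   0.17  -0.33] shift before turn [-19.1  24.1 221.3] after [ -18.8 -221.4   23.8] t 4.05
```

Request:
move_arm(commands="-3 4 37 0 0 0 0;-3 4 37 0 0 0 0;-3 4 37 0 0 0 0;-3 4 37 0 0 0 0;-3 4 37 0 0 0 0;-4 4 36 0 0 0 0;0 0 0 -7 0 0 0;0 0 0 -7 0 0 0;0 0 0 -7 0 0 0;0 0 0 -7 0 0 0")

```text
time_s: 4.88
eef_pos: [447.0, -80.1, 161.3]
eef_rot: [0.417, 0.572, -0.417, 0.57]
wrist_force: [0.3, 1.0, -0.2]
width: 0.184
```

Request:
move_arm(commands="0 0 0 -7 0 0 0;0 0 0 -7 0 0 0;0 0 0 -7 0 0 0;0 0 0 -7 0 0 0;0 0 0 -7 0 0 0;0 0 0 -7 0 0 0;0 0 0 -7 0 0 0;0 0 0 -7 0 0 0;0 0 0 -6 0 0 0;0 0 0 0 0 0 0")

```text
time_s: 5.72
eef_pos: [447.1, -79.6, 161.3]
eef_rot: [0.064, 0.705, -0.064, 0.703]
wrist_force: [-0.2, 0.4, -0.8]
width: 0.183
```

```bash
python3 - <<'E'
from h import *
snap('wrist','w4');o=get_obs();print(o['eef_pos'],o['width'],o['time_s'],o['wrist_force'],o['qpos'])
rows([528,-92,165],79.5)
crop('w4',170,80,390,245,3.6,'w4c')
E
```

```text
[447.26365488 -79.62825121 161.45323504] 0.181016688563574 5.7667 [ 0.22940715  0.04331705 -0.38183981] [-3.28358292e-01  2.36519026e-01  1.89769498e+00 -1.14537329e-04
  1.00953273e+00 -1.71275815e+00]
cur yaw 79.32375512666327 turn [-0.18 -0.12 -0.01] shift before turn [-3.7  2.8 81.6] after [-3.5  2.5 81.6] t 5.7667
```

View pics/w4.png

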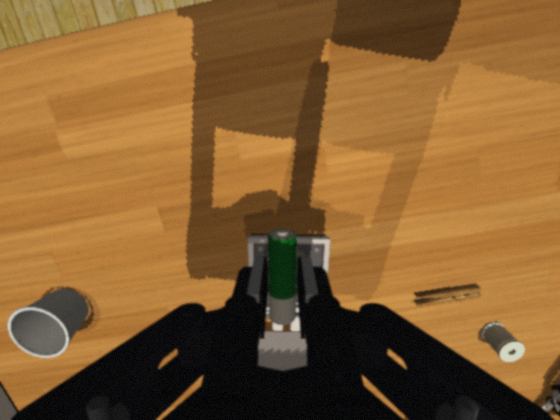

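View pics/w4c.png

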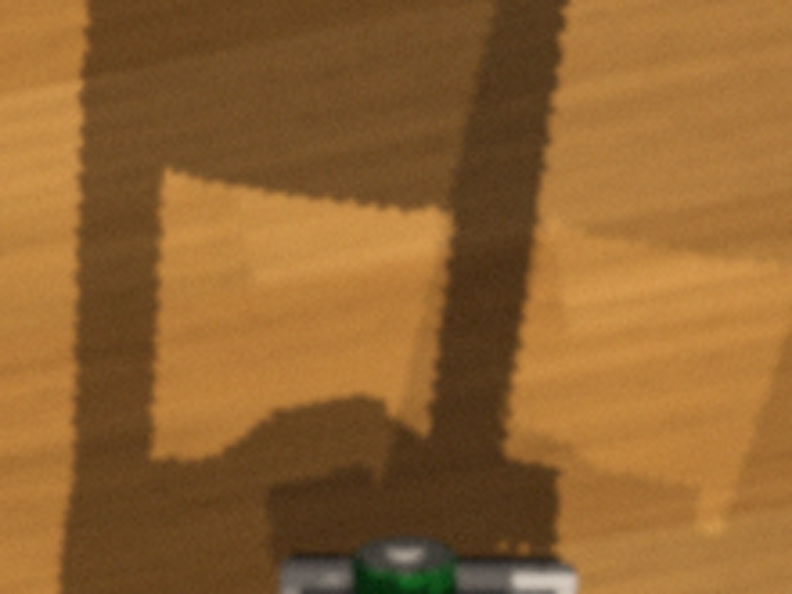

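The wrist camera's image-up points toward the robot, so the bay is behind the held battery. I'll move farther forward and higher to see it.

Request:
move_arm(commands="-10 0 0 0 0 0 0;-10 0 5 0 0 0 0;-10 0 15 0 0 0 0;0 0 25 0 0 0 0;0 2 30 0 0 0 0;0 1 25 0 0 0 0;0 0 15 0 0 0 0;0 0 0 0 0 0 0")

```text
time_s: 6.43
eef_pos: [565.0, -98.8, 191.8]
eef_rot: [0.066, 0.703, -0.066, 0.705]
wrist_force: [0.3, -0.2, 0.1]
width: 0.184
```

```bash
python3 - <<'E'
from h import *
snap('wrist','w5');o=get_obs();print(o['eef_pos'],o['width'],o['time_s'],o['wrist_force'])
crop('w5',200,100,370,240,4.5,'w5c')
E
```

```text
[562.58893787 -98.24973886 191.51406773] 0.18444978103019982 6.4833 [ 0.45960318  0.67448098 -0.0858683 ]
```

View pics/w5.png

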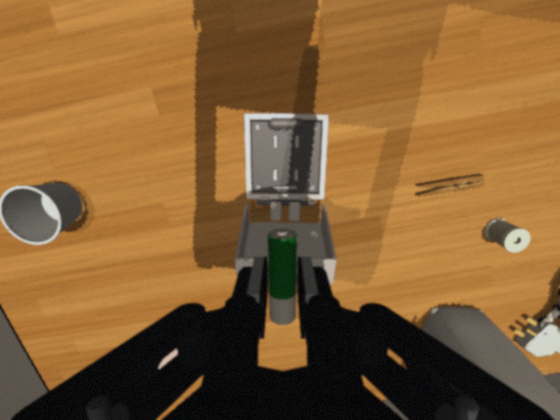

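View pics/w5c.png

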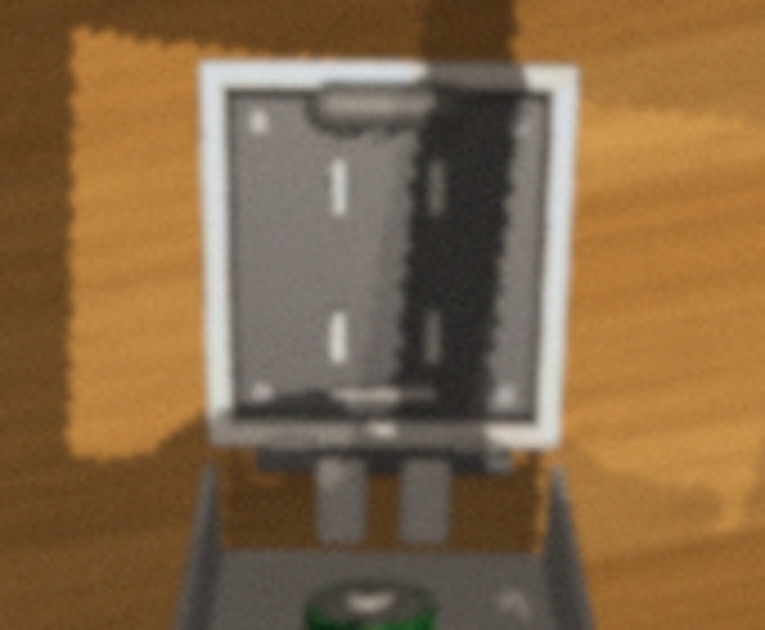

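Rail tops in the crop: left pair at u=338 (v 160–215 and 312–363), right pair at u≈437 and 432 with the same rows. The empty bay and collar are clear. I'll fit the pose from these.

```bash
python3 - <<'E'
from h import *
c=load('w5')
u=np.array([[338,160],[339,215],[337,312],[338,363],[437,160],[436,213],[433,310],[432,362]])/4.5+[200,100]
W=pix2w(c,u,23)
# crop top = -x (front) ; left = -y
A=np.array([[-23,-11],[-11,-11],[11,-11],[23,-11],[-23,11],[-11,11],[11,11],[23,11]],float)
def fit(A,W):
    ma,mw=A.mean(0),W.mean(0);H=(A-ma).T@(W-mw);U,S,V=np.linalg.svd(H);Rm=V.T@np.diag([1,np.linalg.det(V.T@U.T)])@U.T
    t=mw-Rm@ma;return np.degrees(np.arctan2(Rm[1,0],Rm[0,0])),t,(W-(A@Rm.T+t)).round(1)
print(fit(A,W[:,:2]))
# outer collar corners, top nominal ~ 17 (11..23)
v=np.array([[200,63],[580,65],[560,445],[212,440]])/4.5+[200,100]
B=pix2w(c,v,17);print(B.round(1),B.mean(0),np.linalg.norm(np.diff(B,axis=0),axis=1))
for z in (11,17,23):
  B=pix2w(c,v,z); print(z,np.linalg.norm(np.diff(B,axis=0),axis=1),B.mean(0))
E
```

```text
(np.float64(-10.974792260733405), array([530.19709531, -87.60188006]), array([[ 0.2,  0. ],
       [ 0.3,  0.2],
       [ 0.2, -0.3],
       [ 0.1, -0.1],
       [ 0.1,  0.1],
       [-0.3,  0.2],
       [-0.4, -0.1],
       [-0.2, -0.1]]))
[[ 479.7 -120.3   17. ]
 [ 495.8  -37.3   17. ]
 [ 581.8  -54.3   17. ]
 [ 565.  -136.8   17. ]] [530.5857322  -87.17640861  17.        ] [84.53558122 87.6720402  84.17386793]
11 [86.13124679 89.32690852 85.76270591] [531.4098686  -87.24749604  11.        ]
17 [84.53558122 87.6720402  84.17386793] [530.5857322  -87.17640861  17.        ]
23 [82.93991566 86.01717188 82.58502995] [529.7615958  -87.10532117  23.        ]
```

```bash
python3 - <<'E'
from h import *
c=load('w5');Ti=np.linalg.inv(c['mount']);c2=dict(c);c2['T']=c['mount']
print(w2pix(c2,[[-6,0,-25],[-6,0,25],[-6,8,-25],[-6,-8,-25],[-14,0,-25]]))
print(c['mount'].round(3).tolist())
crop('w5',220,215,345,340,6,'w5d')
t=load('top0')
print(pix2w(t,np.array([[565,258],[608,265],[549,330],[594,338]])/5+[190,160],23))
E
```

```text
[[280.70653036 231.96498919]
 [280.76518313 318.3289275 ]
 [297.14312465 231.97317052]
 [264.26930356 231.95430945]
 [280.64108148 238.3515558 ]]
[[-0.0, -0.309, 0.951, -143.23], [1.0, 0.001, 0.001, 0.551], [-0.001, 0.951, 0.309, -79.283], [0.0, 0.0, 0.0, 1.0]]
[[ 549.73238521  -84.03897824   23.        ]
 [ 545.73280198 -105.664525     23.        ]
 [ 513.48398764  -75.09088985   23.        ]
 [ 508.97719362  -97.65166996   23.        ]]
```

View pics/w5d.png

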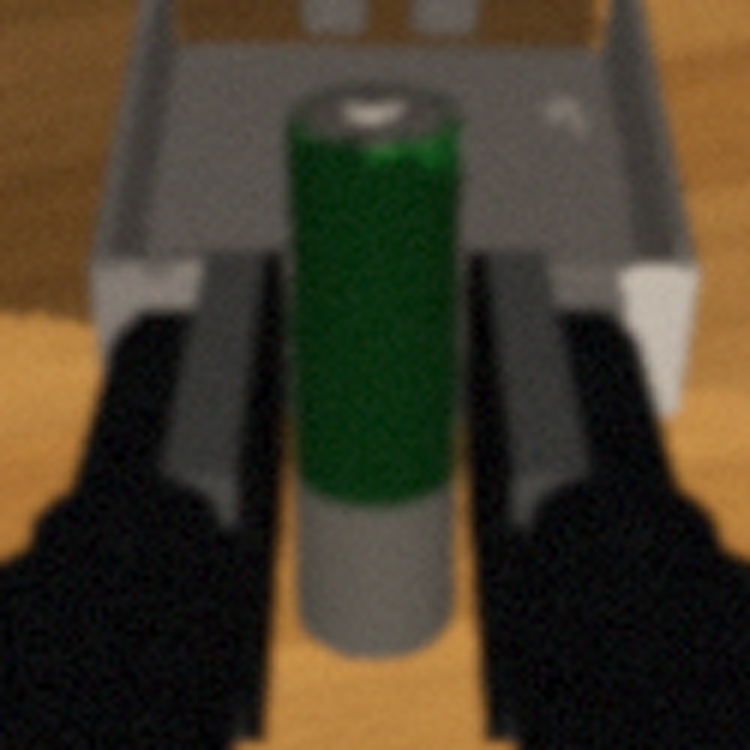

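```bash
python3 - <<'E'
from h import *
rows([530,-89.5,75],79)
E
```

```text
cur yaw 79.28475021282684 turn [ 0.28 -0.04  0.  ] shift before turn [116.5   2.5 -33.6] after [116.5   2.4 -33.7] t 6.4833
```

Request:
move_arm(commands="0 2.5 -17 0.3 0 0 0;10 0 -17 0 0 0 0;20 0 0 0 0 0 0;25 0 0 0 0 0 0;25 0 0 0 0 0 0;20 0 0 0 0 0 0;10 0 0 0 0 0 0;6 0 0 0 0 0 0;0 0 0 0 0 0 0;0 0 0 0 0 0 0")

```text
time_s: 7.32
eef_pos: [528.9, -89.3, 76.8]
eef_rot: [0.067, 0.704, -0.067, 0.704]
wrist_force: [-1.0, -1.0, -0.8]
width: 0.181
```

```bash
python3 - <<'E'
from h import *
c=snap('wrist','w6');o=get_obs();print(o['eef_pos'],o['width'],o['time_s'],o['wrist_force'])
rows([530,-89.5,75],79)
crop('w6',180,90,390,330,3,'w6c')
A=np.array([[-23,-11],[-11,-11],[11,-11],[23,-11],[-23,11],[-11,11],[11,11],[23,11]],float)
a=np.radians(-11);Rm=np.array([[np.cos(a),-np.sin(a)],[np.sin(a),np.cos(a)]])
print((w2pix(c,np.c_[A@Rm.T+[530,-89.5],np.full(8,23)])-[180,90])*3)
E
```

```text
[529.42268348 -89.50309344  77.25967856] 0.18033386284265243 7.3667 [0.19238715 0.29749294 0.55857406]
cur yaw 79.11454022646441 turn [0.11 0.08 0.01] shift before turn [2.3 0.1 0.6] after [2.3 0.1 0.6] t 7.3667
[[254.95521293 341.09217732]
 [255.72371846 391.20066303]
 [257.07996457 478.55727208]
 [257.79185092 523.87767138]
 [352.32156581 341.33502012]
 [351.36236203 391.4341313 ]
 [349.67531649 478.77473229]
 [348.79264239 524.08700227]]
```

View pics/w6c.png

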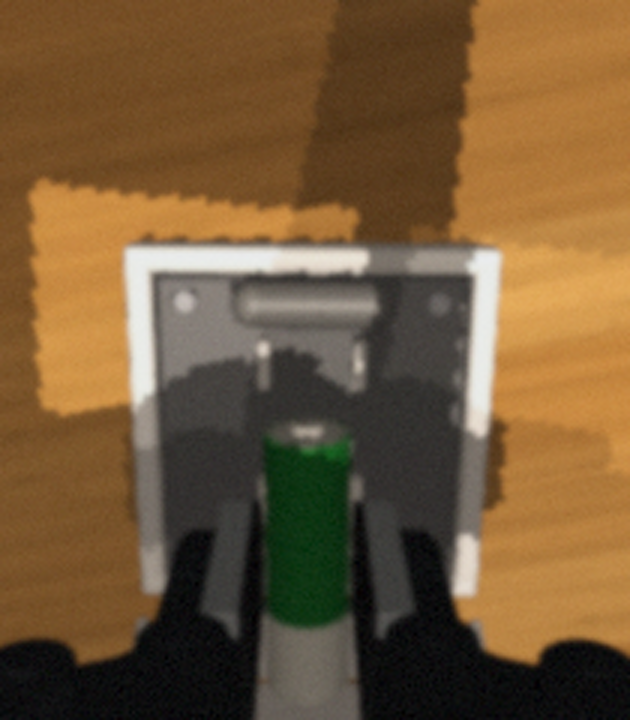

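The rails are at crop u=263 and 359 (midpoint 311) and the battery axis is at u≈308, so I shift +0.6 mm in tool y and descend.

Request:
move_arm(commands="10 0.6 0.5 0 0 0 0;15 0 0 0 0 0 0;12 0 0 0 0 0 0;8 0 0 0 0 0 0;5 0 0 0 0 0 0;0 0 0 0 0 0 0;0 0 0 0 0 0 0")

```text
time_s: 7.95
eef_pos: [529.6, -88.8, 26.4]
eef_rot: [0.067, 0.704, -0.067, 0.704]
wrist_force: [-0.0, 0.4, -0.0]
width: 0.182
```

```bash
python3 - <<'E'
from h import *
c=snap('wrist','w7');o=get_obs();print(o['eef_pos'],o['width'],o['time_s'],o['wrist_force'])
crop('w7',180,90,390,330,3,'w7c')
E
```

```text
[529.86972681 -88.90593983  26.68294717] 0.17996401366538164 8.0 [ 0.26515939  0.4971163  -0.84366853]
```

View pics/w7c.png

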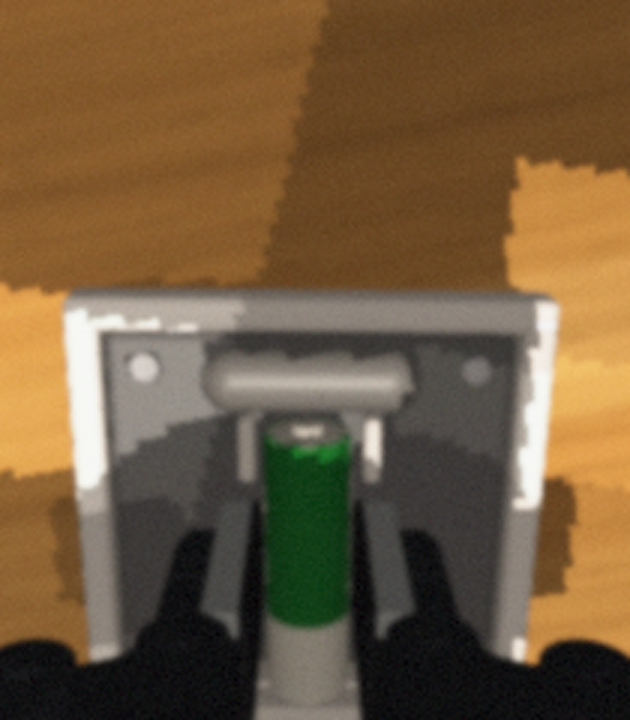

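The battery (u≈307) is centred between the rails (247 and 372). Lower the last few millimetres and open slightly.

Request:
move_arm(commands="2 0.2 0 0 0 0 0;1.5 0 0 0 0 0 0;0.5 0 0 0 0 0 0;0 0 0 0 0 0 0;0 0 0 0 0 0 0.22;0 0 0 0 0 0 0.26;0 0 0 0 0 0 0.3;0 0 0 0 0 0 0.32;0 0 0 0 0 0 0.32")

```text
time_s: 8.75
eef_pos: [529.5, -88.6, 22.3]
eef_rot: [0.067, 0.704, -0.067, 0.704]
wrist_force: [1.0, 0.4, -0.2]
width: 0.319
```

Request:
move_arm(commands="-4 0 0 0 0 0 0.32;-10 0 0 0 0 0 0.32;-15 0 0 0 0 0 0.32;-20 0 0 0 0 0 0.32;-20 0 0 0 0 0 0.2;-20 0 0 0 0 0 0.1;-10 0 0 0 0 0 0;0 0 0 0 0 0 0")

```text
time_s: 9.42
eef_pos: [531.4, -89.1, 124.2]
eef_rot: [0.066, 0.702, -0.067, 0.706]
wrist_force: [0.4, -0.5, 0.5]
width: 0.002
```

```bash
python3 - <<'E'
from h import *
c=snap('wrist','w8');o=get_obs();print(o['eef_pos'],o['width'],o['time_s'],o['wrist_force'])
snap('scene','s8');crop('s8',260,170,360,260,6,'s8c')
crop('w8',170,130,400,330,3.4,'w8c')
E
```

```text
[530.49348738 -88.89480831 122.69648506] 0.0033173323773278596 9.4667 [-0.33455926  0.01202115 -0.54096868]
```

View pics/w8c.png

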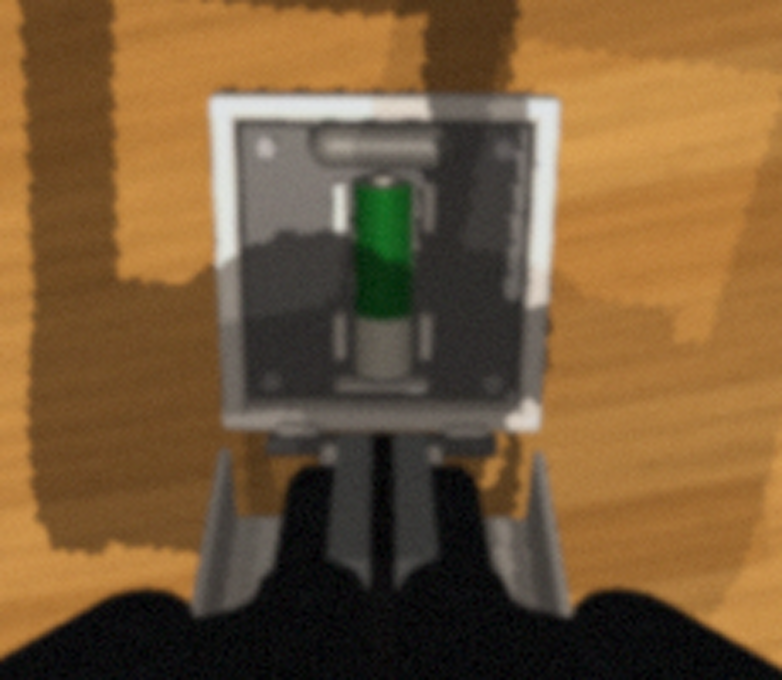

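View pics/s8c.png

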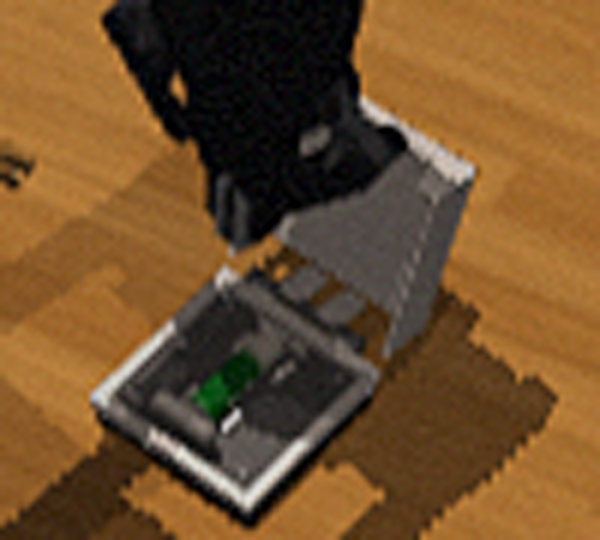

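The battery lies between the rails and end stops, released, with its front end about level with the roller. Next I measure the cover angle and hinge by triangulation.

```bash
python3 - <<'E'
from h import *
def ray(f,u):
    c=load(f);p=pix2w(c,[u],0)[0];o=c['T'][:3,3];return o,(p-o)/np.linalg.norm(p-o)
def tri(L):
    A=np.zeros((3,3));b=np.zeros(3)
    for o,d in L:
        Q=np.eye(3)-np.outer(d,d);A+=Q;b+=Q@o
    X=np.linalg.solve(A,b);return X,[np.linalg.norm((np.eye(3)-np.outer(d,d))@(X-o)).round(1) for o,d in L]
a=np.radians(-11);ex=np.array([np.cos(a),np.sin(a)]);ey=np.array([-ex[1],ex[0]])
C=np.array([530,-88.9])
def al(X): d=X[:2]-C; return np.array([d@ex,d@ey,X[2]]).round(1)
t=lambda u:ray('top0',np.array(u)/5+[190,160]); s=lambda u:ray('scene0',np.array(u)/4.7+[180,170])
w=lambda u:ray('w5',np.array(u)/6+[220,215])
for n,L in {'outL':[t([537,70]),s([620,53])],'outR':[t([710,97]),s([748,132])],'inL':[t([527,130]),s([592,73])],'inR':[t([700,155]),s([715,155])],
 'outR w':[t([710,97]),s([748,132]),w([670,412])],'inR w':[t([700,155]),s([715,155]),w([695,262])],
 'collarFL':[t([487,372]),s([447,312])],'collarFR':[t([648,395]),s([574,402])],'collarBR':[t([678,230]),s([670,292])],'collarBL':[t([517,205]),s([553,212])]}.items():
    X,r=tri(L);print(n,al(X),r)
# collar height from scale
for n,us in {'w5':(np.array([[200,63],[580,65]])/4.5+[200,100]),'w7':(np.array([[65,298],[558,300]])/3+[180,90]),'w8':(np.array([[210,97],[560,97]])/3.4+[170,130])}.items():
    c=load(n);print(n,[(z,np.linalg.norm(np.diff(pix2w(c,us,z),axis=0)).round(1),al(pix2w(c,us,z).mean(0))) for z in (11,14,17,20,23)])
E
```

```text
outL [ 95.8  38.9 104.9] [np.float64(0.5), np.float64(0.5)]
outR [ 96.8 -43.8 104.3] [np.float64(1.2), np.float64(1.2)]
inL [ 66.3  37.3 116.2] [np.float64(1.5), np.float64(1.5)]
inR [ 67.4 -43.2 113.1] [np.float64(0.7), np.float64(0.7)]
outR w [ 91.7 -16.7 115.7] [np.float64(27.4), np.float64(28.9), np.float64(55.0)]
inR w [ 61.4 -16.9 129. ] [np.float64(25.9), np.float64(30.0), np.float64(54.5)]
collarFL [-45.5  38.   24.6] [np.float64(0.6), np.float64(0.6)]
collarFR [-42.6 -44.3  17.1] [np.float64(0.3), np.float64(0.3)]
collarBR [ 40.8 -44.   24.1] [np.float64(1.9), np.float64(1.9)]
collarBL [40.6 37.1 24.7] [np.float64(0.2), np.float64(0.2)]
w5 [(11, np.float64(86.1), array([-43.4,   1.9,  11. ])), (14, np.float64(85.3), array([-43.4,   1.9,  14. ])), (17, np.float64(84.5), array([-43.4,   1.9,  17. ])), (20, np.float64(83.7), array([-43.4,   1.8,  20. ])), (23, np.float64(82.9), array([-43.4,   1.8,  23. ]))]
w7 [(11, np.float64(88.5), array([-41.4,   1.5,  11. ])), (14, np.float64(86.8), array([-42.1,   1.5,  14. ])), (17, np.float64(85.1), array([-42.8,   1.5,  17. ])), (20, np.float64(83.5), array([-43.5,   1.4,  20. ])), (23, np.float64(81.8), array([-44.3,   1.4,  23. ]))]
w8 [(11, np.float64(86.7), array([-42.2,   1.5,  11. ])), (14, np.float64(85.7), array([-42.6,   1.5,  14. ])), (17, np.float64(84.7), array([-43.1,   1.5,  17. ])), (20, np.float64(83.6), array([-43.5,   1.5,  20. ])), (23, np.float64(82.6), array([-43.9,   1.5,  23. ]))]
```

Request:
move_arm(commands="-20 0 0 0 0 0 0;-20 0 10 0 0 0 0;0 0 25 0 0 0 0;0 0 30 0 0 0 0;0 0 30 0 0 0 0;0 0 20 0 0 0 0;5 0 10 0 0 0 0;20 0 0 0 0 0 0;20 0 0 0 0 0 0;20 0 0 0 0 0 0")

```text
time_s: 10.35
eef_pos: [650.8, -111.8, 93.8]
eef_rot: [0.067, 0.705, -0.067, 0.703]
wrist_force: [-0.1, 0.2, 0.1]
width: 0.003
```

```bash
cat >> h.py <<'E'
AL=np.radians(-11);EX=np.array([np.cos(AL),np.sin(AL)]);EY=np.array([-EX[1],EX[0]]);CC=np.array([530,-88.9])
def st():
    o=get_obs();d=o['eef_pos'][:2]-CC
    print('alarm x %.1f y %.1f z %.1f'%(d@EX,d@EY,o['eef_pos'][2]),'F',o['wrist_force'].round(2),'t',round(o['time_s'],2),'w',round(o['width'],3))
E
python3 - <<'E'
from h import *
st();snap('wrist','w9');snap('scene','s9');crop('s9',240,130,380,260,5,'s9c');st()
for a in np.arange(1.9,-0.01,-0.1):
    r=80;print(round(a,2),round(45+11-r*np.cos(a)+27.5*np.sin(a),1),round(24+r*np.sin(a)+27.5*np.cos(a),1))
E
```

```text
alarm x 122.9 y 0.6 z 93.8 F [-0.08  0.2   0.11] t 10.35 w 0.003
alarm x 119.7 y 0.8 z 91.1 F [-0.56 -0.35 -1.12] t 10.45 w -0.001
1.9 107.9 90.8
1.8 101.0 95.7
1.7 93.6 99.8
1.6 85.8 103.2
1.5 77.8 105.7
1.4 69.5 107.5
1.3 61.1 108.4
1.2 52.6 108.5
1.1 44.2 107.8
1.0 35.9 106.2
0.9 27.8 103.8
0.8 20.0 100.5
0.7 12.5 96.6
0.6 5.5 91.9
0.5 -1.0 86.5
0.4 -7.0 80.5
0.3 -12.3 73.9
0.2 -16.9 66.8
0.1 -20.9 59.3
-0.0 -24.0 51.5
```

View pics/w9.png

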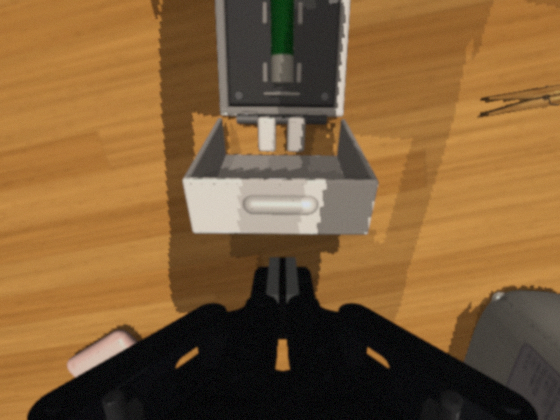

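View pics/s9c.png

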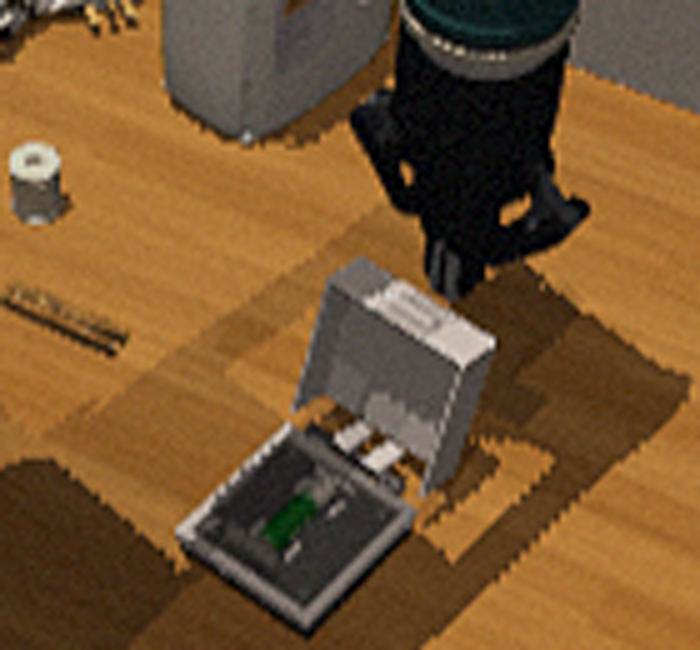

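```bash
python3 - <<'E'
from h import *
from scipy.optimize import brentq, least_squares
c=load('w9')
pts={}
for n,u in {'in':[[187,179],[377,180]],'out':[[194,232],[371,233]]}.items():
    z=brentq(lambda z:np.linalg.norm(np.diff(pix2w(c,u,z),axis=0))-84,50,160)
    P=pix2w(c,u,z).mean(0);d=P[:2]-CC;pts[n]=(d@EX,d@EY,z);print(n,np.round(pts[n],1))
E
```

```text
in [ 70.8   1.1 105.7]
out [ 96.7   1.4 103.6]
```

Request:
move_arm(commands="0 0 -4 0 0 0 0;0 0 -3 0 0 0 0;0 0 -3 0 0 0 0;-1 0 -2 0 0 0 0;-1 0 -2 0 0 0 0;-1 0 -2 0 0 0 0;-1 0 -2 0 0 0 0")

```text
time_s: 11.03
eef_pos: [635.1, -108.9, 101.2]
eef_rot: [0.067, 0.703, -0.067, 0.705]
wrist_force: [1.9, -0.3, 0.7]
width: -0.001
```

```bash
python3 - <<'E'
from h import *
st()
E
```

```text
alarm x 107.0 y 0.4 z 101.2 F [ 1.91 -0.3   0.67] t 11.03 w -0.001
```

Request:
move_arm(commands="0 0 0 0 0 0 0;0 0 0 0 0 0 0")

```text
time_s: 11.2
eef_pos: [635.3, -108.9, 101.0]
eef_rot: [0.067, 0.703, -0.067, 0.705]
wrist_force: [0.5, 0.7, 2.1]
width: 0.003
```

```bash
python3 - <<'E'
from h import *
st();snap('scene','s10');crop('s10',240,130,380,260,5,'s10c');st()
E
```

```text
alarm x 107.1 y 0.4 z 101.0 F [0.51 0.73 2.12] t 11.2 w 0.003
alarm x 107.3 y 0.4 z 100.9 F [1.16 1.15 2.59] t 11.25 w 0.003
```

View pics/s10c.png

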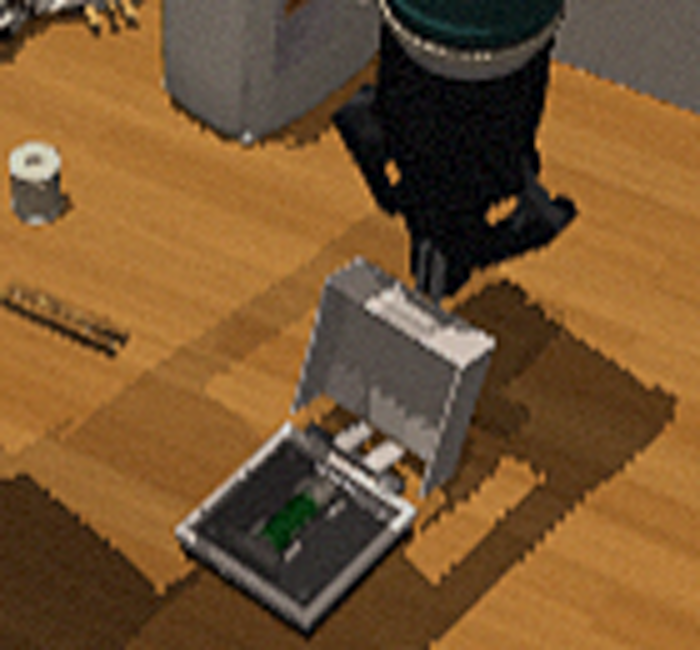

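Request:
move_arm(commands="0 0 4 0 0 0 0;4 0 2 0 0 0 0;6 0 0 0 0 0 0;0 0 0 0 0 0 0;0 0 0 0 0 0 0")

```text
time_s: 11.67
eef_pos: [639.5, -109.6, 89.1]
eef_rot: [0.067, 0.705, -0.067, 0.703]
wrist_force: [-0.2, -0.1, 0.4]
width: 0.002
```

```bash
python3 - <<'E'
from h import *
st()
E
```

```text
alarm x 111.4 y 0.5 z 89.1 F [-0.16 -0.14  0.41] t 11.67 w 0.002
```

Request:
move_arm(commands="0 0 -2 0 0 0 0;0 0 -2 0 0 0 0;0 0 -2 0 0 0 0;0 0 -2 0 0 0 0;0 0 -2 0 0 0 0;-0.5 0 -2 0 0 0 0;-0.5 0 -2 0 0 0 0;-0.5 0 -2 0 0 0 0")

```text
time_s: 12.33
eef_pos: [624.6, -106.8, 92.0]
eef_rot: [0.067, 0.704, -0.067, 0.704]
wrist_force: [1.2, 0.0, 0.8]
width: -0.001
```

```bash
python3 - <<'E'
from h import *
st();snap('scene','s11');crop('s11',240,130,380,260,5,'s11c');st()
E
```

```text
alarm x 96.3 y 0.4 z 92.0 F [1.2  0.03 0.77] t 12.33 w -0.001
alarm x 95.8 y 0.5 z 92.0 F [ 0.83 -0.32  0.65] t 12.38 w 0.002
```

View pics/s11c.png

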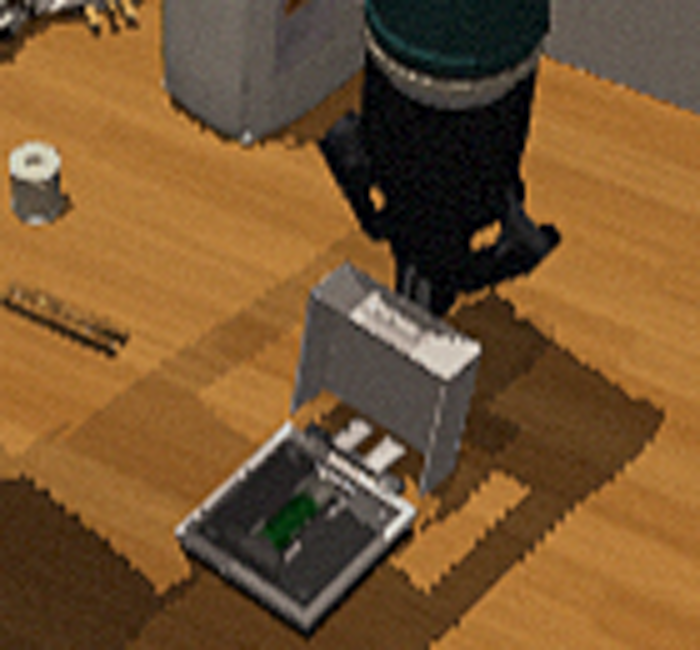

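Request:
move_arm(commands="-2 0 -3 0 0 0 0;-2 0 -3 0 0 0 0;-2 0 -3 0 0 0 0;-2 0 -3 0 0 0 0;-1.5 0 -3 0 0 0 0;-1.5 0 -3 0 0 0 0;-1.5 0 -3 0 0 0 0;-1 0 -3 0 0 0 0;-1 0 -3 0 0 0 0;-0.5 0 -3 0 0 0 0")

```text
time_s: 13.22
eef_pos: [595.1, -101.2, 107.0]
eef_rot: [0.067, 0.704, -0.067, 0.704]
wrist_force: [-0.2, -0.9, -0.7]
width: -0.0
```

```bash
python3 - <<'E'
from h import *
st();snap('scene','s12');crop('s12',240,130,380,260,5,'s12c');st()
E
```

```text
alarm x 66.2 y 0.3 z 107.0 F [-0.16 -0.91 -0.71] t 13.22 w -0.0
alarm x 65.4 y 0.4 z 106.9 F [-1.09  0.4  -0.24] t 13.27 w 0.001
```

View pics/s12c.png

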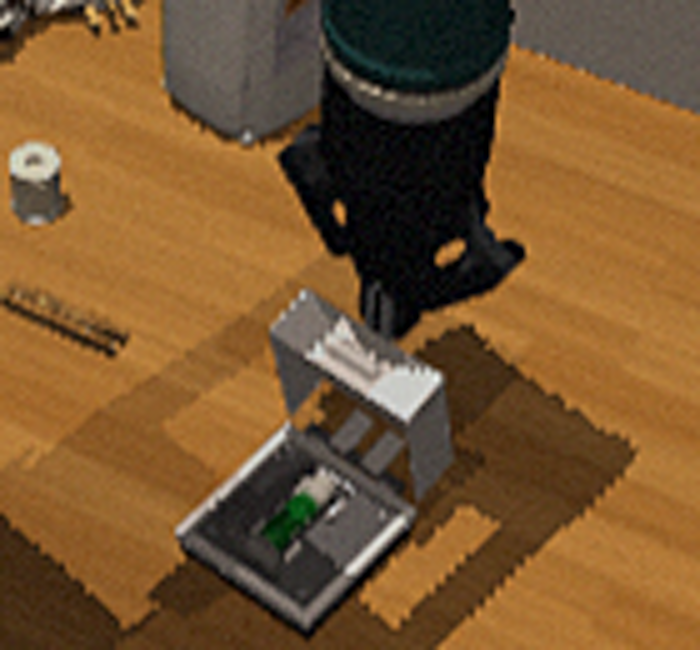

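Request:
move_arm(commands="0 0 -3 0 0 0 0;0 0 -3 0 0 0 0;0 0 -3 0 0 0 0;0 0 -3 0 0 0 0;0 0 -3 0 0 0 0;0.2 0 -3 0 0 0 0;0.3 0 -3 0 0 0 0;0.5 0 -3 0 0 0 0;0.5 0 -3 0 0 0 0;0.7 0 -3 0 0 0 0")

```text
time_s: 14.1
eef_pos: [565.5, -95.5, 104.6]
eef_rot: [0.067, 0.704, -0.067, 0.704]
wrist_force: [0.1, 0.2, 0.6]
width: -0.002
```

Request:
move_arm(commands="0.8 0 -3 0 0 0 0;1 0 -3 0 0 0 0;1 0 -3 0 0 0 0;1.2 0 -3 0 0 0 0;1.3 0 -3 0 0 0 0;1.5 0 -3 0 0 0 0;0 0 0 0 0 0 0")

```text
time_s: 14.68
eef_pos: [547.0, -91.9, 97.3]
eef_rot: [0.067, 0.704, -0.067, 0.703]
wrist_force: [0.2, 0.6, -0.6]
width: -0.002
```

```bash
python3 - <<'E'
from h import *
st();snap('scene','s13');crop('s13',240,130,380,260,5,'s13c');snap('wrist','w13');st()
E
```

```text
alarm x 17.3 y 0.3 z 97.3 F [ 0.22  0.57 -0.63] t 14.68 w -0.002
alarm x 18.2 y 0.2 z 97.7 F [ 0.46 -0.06  0.79] t 14.78 w 0.002
```

View pics/s13c.png

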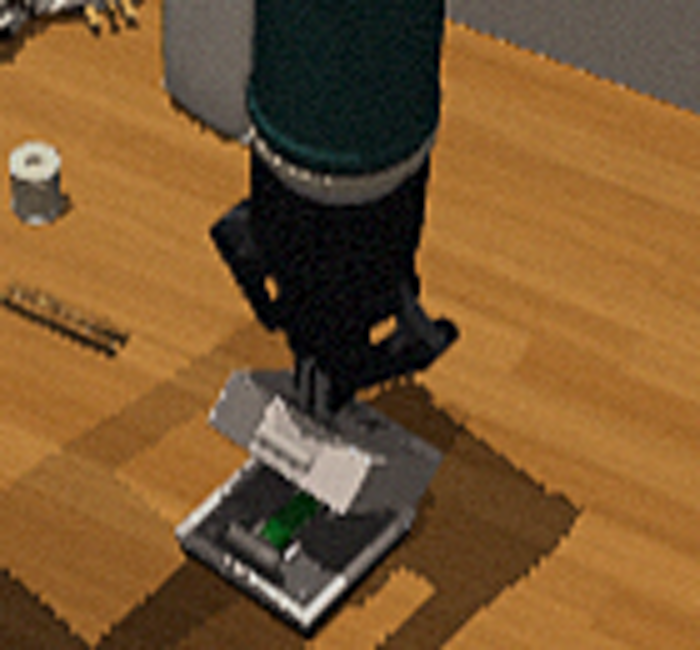

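View pics/w13.png

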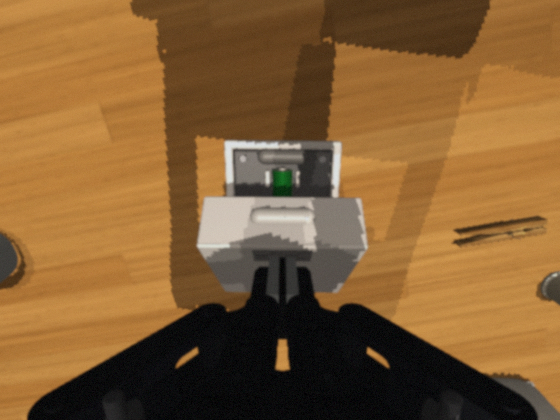

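Request:
move_arm(commands="1.2 0 -2.3 0 0 0 0;1.2 0 -2.3 0 0 0 0;1.6 0 -2.3 0 0 0 0;1.6 0 -2.3 0 0 0 0;1.6 0 -2.3 0 0 0 0;1.8 0 -2.2 0 0 0 0;1.8 0 -2.2 0 0 0 0;1.8 0 -2.2 0 0 0 0;2 0 -2 0 0 0 0;2 0 -2 0 0 0 0")

```text
time_s: 15.62
eef_pos: [526.2, -88.0, 81.0]
eef_rot: [0.067, 0.704, -0.067, 0.704]
wrist_force: [-0.3, -0.6, 0.4]
width: 0.001
```

Request:
move_arm(commands="2 0 -2 0 0 0 0;2 0 -1.8 0 0 0 0;2 0 -1.8 0 0 0 0;0 0 0 0 0 0 0;0 0 0 0 0 0 0")

```text
time_s: 16.03
eef_pos: [520.7, -86.9, 75.0]
eef_rot: [0.067, 0.704, -0.067, 0.704]
wrist_force: [0.5, 0.3, -0.4]
width: 0.002
```

```bash
python3 - <<'E'
from h import *
st();snap('scene','s14');crop('s14',240,130,380,260,5,'s14c');snap('wrist','w14');st()
E
```

```text
alarm x -9.5 y 0.2 z 75.0 F [ 0.48  0.33 -0.41] t 16.03 w 0.002
alarm x -9.0 y 0.1 z 75.3 F [ 0.55 -0.5   0.01] t 16.13 w 0.001
```

View pics/s14c.png

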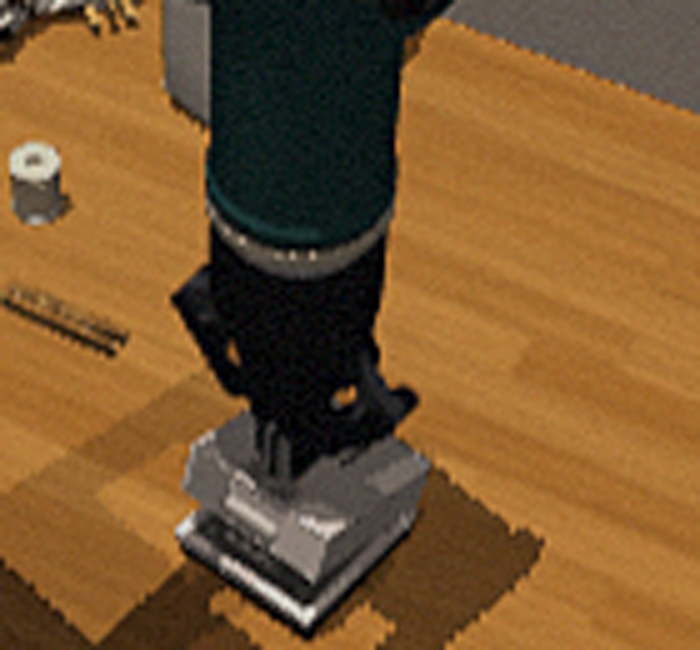

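View pics/w14.png

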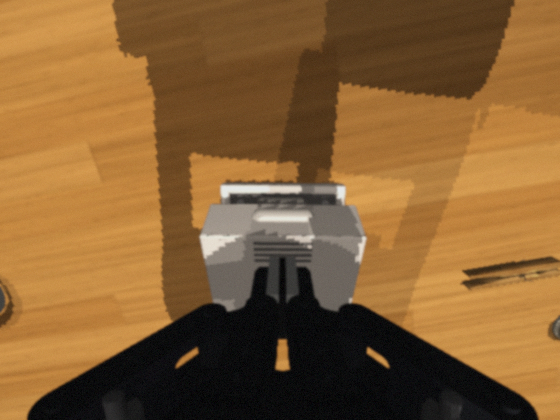

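Request:
move_arm(commands="-3 0 0 0 0 0 0;-1 0 -3 0 0 0 0;0 0 -2 0 0 0 0;2 0 -1 0 0 0 0;2 0 -1 0 0 0 0;2 0 -1 0 0 0 0;2 0 -1 0 0 0 0;2 0 -1 0 0 0 0;1.5 0 -0.5 0 0 0 0;0 0 0 0 0 0 0")

```text
time_s: 16.97
eef_pos: [510.2, -84.9, 67.3]
eef_rot: [0.067, 0.704, -0.067, 0.704]
wrist_force: [-0.4, 0.4, 1.0]
width: -0.002
```

```bash
python3 - <<'E'
from h import *
st();snap('scene','s15');crop('s15',240,130,380,260,5,'s15c');snap('wrist','w15');st()
E
```

```text
alarm x -20.2 y 0.2 z 67.3 F [-0.36  0.41  0.97] t 16.97 w -0.002
alarm x -19.8 y 0.1 z 67.6 F [ 0.4  -0.41 -0.2 ] t 17.07 w -0.002
```

View pics/s15c.png

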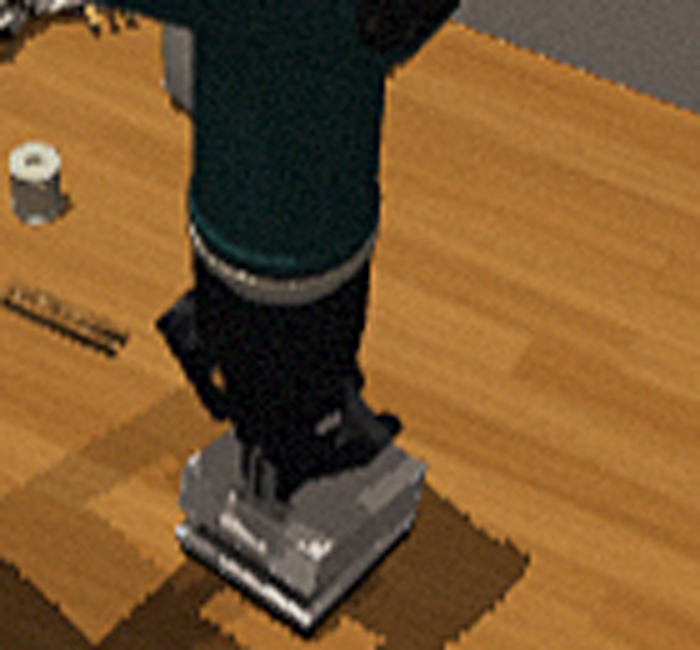

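View pics/w15.png

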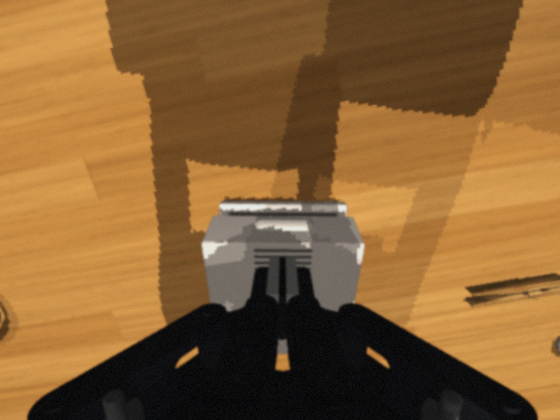

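Request:
move_arm(commands="1 0 -0.5 0 0 0 0;1 0 -0.5 0 0 0 0;1 0 -0.5 0 0 0 0;1 0 0 0 0 0 0;0 0 0 0 0 0 0")

```text
time_s: 17.48
eef_pos: [509.0, -84.7, 63.5]
eef_rot: [0.067, 0.704, -0.067, 0.704]
wrist_force: [0.1, 0.8, 0.6]
width: 0.005
```

Request:
move_arm(commands="1 0 -0.3 0 0 0 0;1 0 -0.3 0 0 0 0;0 0 0 0 0 0 0")

```text
time_s: 17.73
eef_pos: [508.4, -84.6, 61.5]
eef_rot: [0.067, 0.704, -0.067, 0.704]
wrist_force: [1.1, -0.4, -0.3]
width: -0.001
```

Request:
move_arm(commands="1 0 -0.3 0 0 0 0;0.5 0 0 0 0 0 0;0 0 0 0 0 0 0")

```text
time_s: 17.98
eef_pos: [508.2, -84.5, 60.2]
eef_rot: [0.067, 0.704, -0.067, 0.704]
wrist_force: [0.5, 0.4, 0.7]
width: -0.001
```

Request:
move_arm(commands="0.5 0 0 0 0 0 0;0.5 0 0 0 0 0 0;0 0 0 0 0 0 0")

```text
time_s: 18.23
eef_pos: [507.9, -84.5, 59.3]
eef_rot: [0.067, 0.704, -0.067, 0.704]
wrist_force: [-2.1, 0.1, 5.2]
width: 0.005
```

Request:
move_arm(commands="0.5 0 0 0 0 0 0;0.5 0 0 0 0 0 0;0 0 0 0 0 0 0")

```text
time_s: 18.48
eef_pos: [507.6, -84.4, 58.5]
eef_rot: [0.067, 0.704, -0.067, 0.703]
wrist_force: [-3.6, -0.2, 7.2]
width: -0.002
```

Request:
move_arm(commands="0.5 0 0 0 0 0 0;0.5 0 0 0 0 0 0;0 0 0 0 0 0 0")

```text
time_s: 18.73
eef_pos: [507.1, -84.3, 57.4]
eef_rot: [0.067, 0.705, -0.067, 0.703]
wrist_force: [-4.1, 0.6, 7.1]
width: 0.001
```

Request:
move_arm(commands="0.5 0 0 0 0 0 0;0.3 0 0 0 0 0 0;0 0 0 0 0 0 0")

```text
time_s: 18.98
eef_pos: [506.7, -84.2, 56.4]
eef_rot: [0.067, 0.705, -0.067, 0.703]
wrist_force: [-3.6, 0.1, 7.0]
width: 0.001
```

Request:
move_arm(commands="0.5 0 0 0 0 0 0;0.3 0 0 0 0 0 0;0 0 0 0 0 0 0")

```text
time_s: 19.23
eef_pos: [507.5, -84.3, 55.6]
eef_rot: [0.067, 0.704, -0.067, 0.703]
wrist_force: [-2.3, 0.9, 3.1]
width: 0.006
```

Request:
move_arm(commands="0.4 0 0 0 0 0 0;0.4 0 0 0 0 0 0;0 0 0 0 0 0 0")

```text
time_s: 19.48
eef_pos: [508.5, -84.6, 54.7]
eef_rot: [0.067, 0.704, -0.067, 0.704]
wrist_force: [-0.2, 1.0, 1.2]
width: -0.004
```

Request:
move_arm(commands="0.4 0 0 0 0 0 0;0.4 0 0 0 0 0 0;0 0 0 0 0 0 0")

```text
time_s: 19.73
eef_pos: [508.7, -84.7, 53.9]
eef_rot: [0.067, 0.704, -0.067, 0.704]
wrist_force: [0.4, 0.4, 0.6]
width: -0.003
```

Request:
move_arm(commands="0.4 0 0 0 0 0 0;0 0 0 0 0 0 0")

```text
time_s: 19.9
eef_pos: [508.5, -84.6, 53.5]
eef_rot: [0.067, 0.704, -0.067, 0.704]
wrist_force: [-0.2, -0.8, 0.1]
width: -0.001
```

Request:
move_arm(commands="0.4 0 0 0 0 0 0;0.3 0 0 0 0 0 0;0 0 0 0 0 0 0")

```text
time_s: 20.15
eef_pos: [508.3, -84.5, 52.8]
eef_rot: [0.067, 0.704, -0.067, 0.704]
wrist_force: [0.2, 0.4, 0.6]
width: -0.001
```

Request:
move_arm(commands="0.3 0 0 0 0 0 0;0.3 0 0 0 0 0 0;0 0 0 0 0 0 0")

```text
time_s: 20.4
eef_pos: [508.3, -84.5, 52.3]
eef_rot: [0.067, 0.704, -0.067, 0.704]
wrist_force: [0.1, 0.5, -0.1]
width: 0.003
```

```bash
python3 - <<'E'
from h import *
st();snap('scene','s16');crop('s16',260,190,360,270,7,'s16c');snap('wrist','w16');st()
E
```

```text
alarm x -22.2 y 0.1 z 52.3 F [ 0.08  0.47 -0.14] t 20.4 w 0.003
alarm x -22.2 y 0.1 z 52.3 F [-0.35  0.26 -0.13] t 20.5 w 0.002
```

View pics/s16c.png

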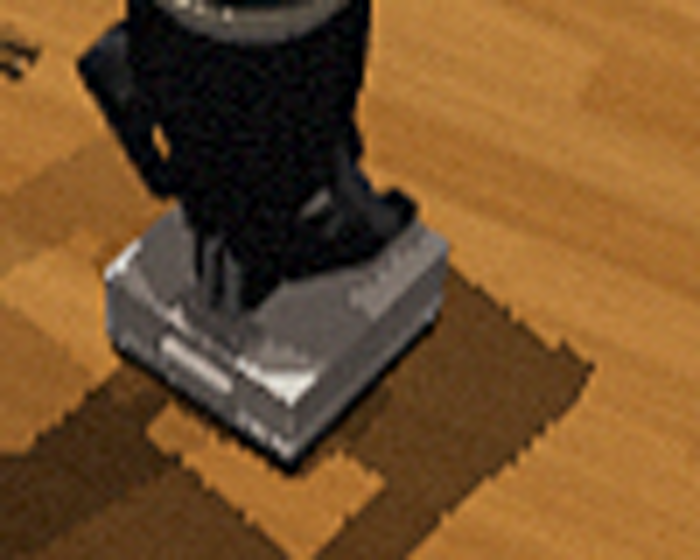

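View pics/w16.png

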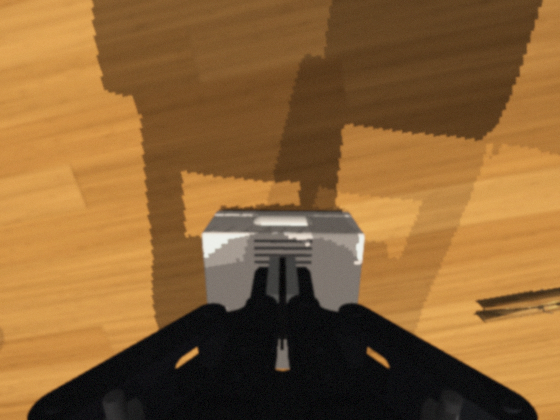

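Request:
move_arm(commands="0.3 0 0 0 0 0 0;0 0 0 0 0 0 0")

```text
time_s: 20.67
eef_pos: [508.3, -84.5, 52.0]
eef_rot: [0.067, 0.704, -0.067, 0.704]
wrist_force: [-0.2, -0.1, 0.3]
width: 0.0
```

Request:
move_arm(commands="0.3 0 0 0 0 0 0;0 0 0 0 0 0 0")

```text
time_s: 20.83
eef_pos: [508.3, -84.6, 51.8]
eef_rot: [0.067, 0.704, -0.067, 0.704]
wrist_force: [-0.1, -0.5, 0.7]
width: 0.003
```

Request:
move_arm(commands="0.3 0 0 0 0 0 0;0 0 0 0 0 0 0")

```text
time_s: 21.0
eef_pos: [508.3, -84.5, 51.7]
eef_rot: [0.067, 0.704, -0.067, 0.704]
wrist_force: [-1.3, 1.1, 4.0]
width: -0.004
```

Hard stop felt at z≈51.7 with 4 N, so I lift off.

Request:
move_arm(commands="-2 0 0 0 0 0 0;-10 0 0 0 0 0 0;-20 0 0 0 0 0 0;-25 0 0 0 0 0 0;-25 0 0 0 0 0 0;-25 0 0 0 0 0 0;0 0 20 0 0 0 0;0 0 10 0 0 0 0;0 0 0 0 0 0 0;0 0 0 0 0 0 0")

```text
time_s: 21.83
eef_pos: [537.3, -90.1, 157.8]
eef_rot: [0.067, 0.705, -0.067, 0.703]
wrist_force: [-0.3, 0.5, -0.2]
width: -0.005
```

```bash
python3 - <<'E'
from h import *
st();snap('scene','s17');crop('s17',240,180,350,270,6,'s17c');c=snap('wrist','w17');crop('w17',180,60,390,260,3.5,'w17c');st()
E
```

```text
alarm x 7.3 y 0.3 z 157.8 F [-0.34  0.5  -0.19] t 21.83 w -0.005
alarm x 6.1 y 0.4 z 157.2 F [0.3  0.27 0.85] t 21.93 w -0.002
```

View pics/s17c.png

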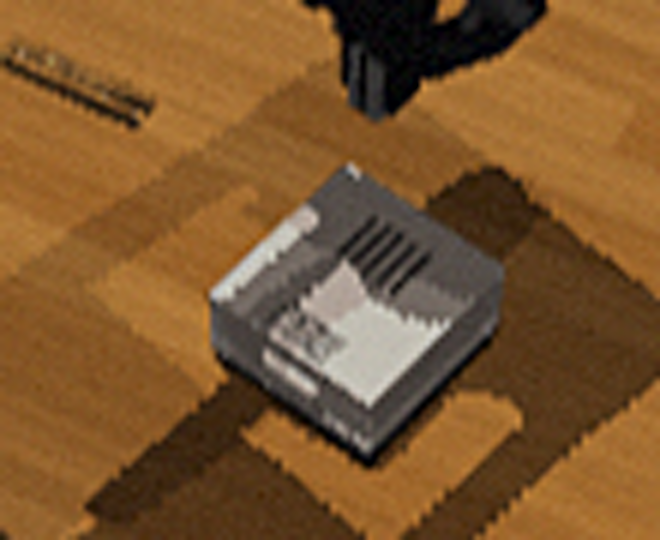

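View pics/w17c.png

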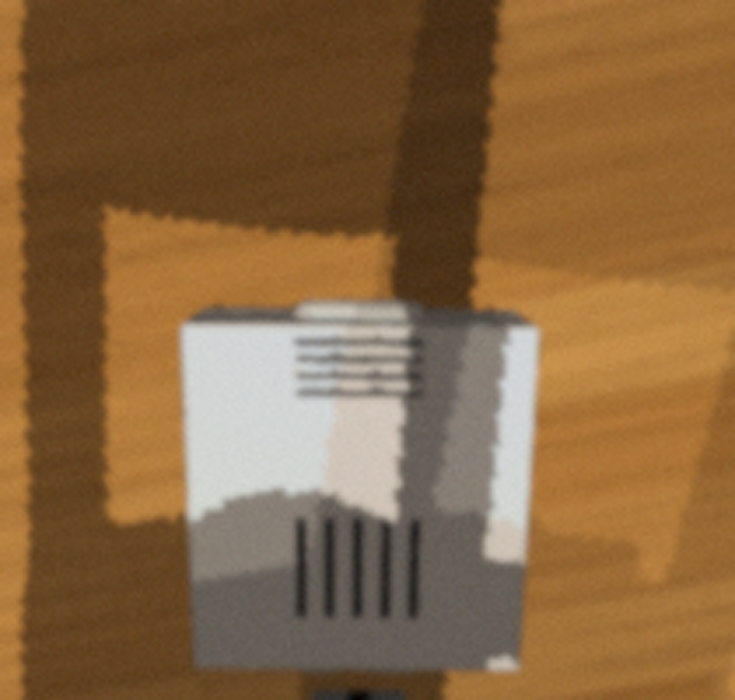

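View pics/s17.png

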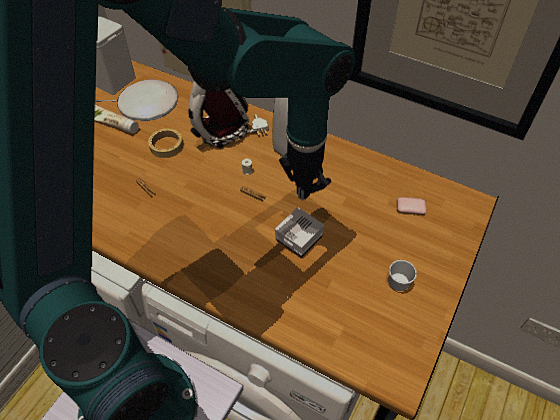

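```bash
python3 - <<'E'
from h import *
from scipy.optimize import brentq
c=load('w17')
for u in ([[182,325],[538,325]],[[193,667],[520,667]]):
    u=np.array(u)/3.5+[180,60]
    z=brentq(lambda z:np.linalg.norm(np.diff(pix2w(c,u,z),axis=0))-84,0,120);P=pix2w(c,u,z).mean(0);print(z,(P[:2]-CC)@EX)
print(finish_job())
E
```

```text
48.0480954497566 -43.36022054318345
52.33044995523125 42.91804858851031
the job is handed in; nothing more can be done
None
```

The battery is in the bay, the cover is shut and snapped by feel, and the job was handed in at about 22 s of the 61 s allowed. The interface gives no verdict.

- **Battery:** I picked it up and laid it between the rails and end stops. A wrist picture after release, with the cover still open, showed it lying along the bay.
- **Cover:** I swung it shut from behind. While pressing, the catch began to resist at a fingertip height of about 60 mm and peaked at about 8 N. The force then fell to nothing, and I met the hard stop at 51.7 mm with about 4 N before lifting off.
- **Last checks:** After lift-off the pictures showed the cover staying shut and the arm clear of it. The bystanders looked unmoved, judged by eye only, not measured.
- **Disagreements:** A rough pixel estimate put the cover's front and back edges at 48 and 52 mm. That is close to level, but too coarse to confirm the angle to 0.012 rad, so the snap rests on the force readings. The top and wrist cameras differed by up to about 5 mm sideways on the alarm. I centred the battery from the wrist views of the rails instead.

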